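Latch the shaker gate

TASK

Shut the shaker's gate so the machine can be started: lift the gravity latch bar, swing the gate to, carry the bar over the lip of its catch and let it drop fully home in the slot, not on the lip or on the shelf behind, so that it holds the gate when you let go. The catch has been re-set and its exact place must be felt: never press on it or knock it with more than about 12 N, and leave the bottles and the other things on the bench undisturbed.

Things in the scene. Friction and masses are not known exactly. Their poses are not given: they have to be found in the camera images.
- shaker: orbital shaker: white machine, 280 x 360 mm, fixed to the bench, railed platform on top. Origin: centre of its underside, on the bench; x = the way the gate closes (inward over the platform), y = to the left along the front, z up. The front rail and gate lie in the plane x = -115 mm; the rails' top is 158 mm above the bench
- hinge (a point): point on the gate's upright hinge axis at the left of the front, fixed, axes as the shaker: shaker frame (-115, 130, 88) mm. A spring in the hinge (0.6 Nm/rad, relaxed at 0.55 rad) with 0.25 Nm friction keeps the gate ajar: holding it shut takes up to 0.65 Nm, and let go unlatched it springs open beyond 0.1 rad
- gate (a joint): angle of the wire gate (205 mm wide, top edge 160 mm above the bench), rad. 0 = nominally shut, running from the hinge to the right (-y of the shaker); positive = free end swung out of the front, clockwise seen from above; end stops at -0.09 and 1.3
- latch_bar (a joint): angle of the steel gravity latch bar on the gate, rad. 0 = level, on its rest pin (its lower stop, and its height when home in the catch); positive = nose lifted; upper stop 0.34. It falls by its own weight (200 to 350 g). To clear the lip of the catch it needs about 0.15
- pivot (a point): the latch bar's pivot, on the bar's centre line: 100 mm along the gate from the hinge axis, 20 mm in front of the gate's plane, 150 mm above the bench. Flat bar, 8 mm thick across the gate, 18 mm tall, reaching 176 mm past the pivot, its nose 70 mm past the gate's free edge. Axes turn with gate and bar: x across the gate in its closing direction, -y along the bar to its nose
- grip (a point): point on the upright grip plate on the latch bar, 70 mm from the pivot towards the nose and 40 mm above the bar's centre line (190 mm above the bench with the bar level). The plate is 10 mm thick (along x), 26 mm wide along the bar, and rises 50 mm above the bar's top. Axes as pivot. Both faces are free: pinch it from above across its thickness
- post: square steel post, 14 x 16 mm, to the right of the gate, with the catch it carries. Origin at the post's foot: shaker frame (-115, -125, 88) mm, axes as the shaker. The catch is bolted to it through a slotted foot, so it stands up to 12 mm either way along x from slot. This setting is not reported and must be felt: lowered off the slot, the bar meets the lip or the shelf 20 mm too high
- slot (a point): nominal middle of the catch's slot, fixed to the post, at the height of the level bar's centre line (150 mm above the bench), where the bar lies at gate angle 0. Catch: upright U open to the top, 20 mm wide along y; front lip 5 mm thick; slot 12 mm wide along x; behind it a rubber-topped shelf 30 mm deep, on which the bar just sticks. Lip and shelf are equally tall, 161 mm above the bench
- bottle_a: clear bottle on the platform, 60 mm wide, 100 mm tall; origin under its centre; leave alone
- bottle_b: amber bottle on the platform, 60 mm wide, 95 mm tall; origin under its centre; leave alone
- vial: small clear bottle on the bench, 44 mm wide, 85 mm tall; leave alone
- tube_rack: tube rack, 80 x 160 mm, 90 mm tall; leave alone
- tip_box: open tip box, 85 x 120 mm, 50 mm tall; leave alone
- beaker: white beaker, 76 mm wide, 85 mm tall; leave alone
- jar: white jar, 70 mm wide, 85 mm tall; leave alone

How it is judged:
On the way:
1. the latch bar is lifted off its rest, high enough to clear the lip (value of joint latch_bar above 0.15 rad), for 0.1 s.
At the end, for the whole second after the job is handed in: the gate stays shut by itself (angle between -0.085 and 0.08 rad) at rest, with the latch bar down in the slot of its catch (bar angle under 0.04 rad) (value of joint gate between -0.085 and 0.08 rad and value of joint latch_bar below 0.04 rad and velocity of joint gate between -0.02 and 0.02 rad/s and velocity of joint latch_bar between -0.05 and 0.05 rad/s); the robot touches nothing.
It fails at once if the catch and its post are pressed or struck with more than 12 N (contact force between post and anything else above 12 N).
It fails at once if a bottle on the platform is moved by more than 15 mm (distance of any of bottle_a, bottle_b from where it was at the start of the episode above 0.015 m).
It fails at once if another thing on the bench is moved by more than 15 mm (distance of any of vial, tube_rack, tip_box, beaker, jar from where it was at the start of the episode above 0.015 m).
It also fails if it takes over 64 s, if anything falls off the work surface, if the arm or the gripper's body presses on something with over 40 N, if the wrist force passes 120 N, or if a joint passes its speed limit or range.

ROBOT

A 7-joint arm with a two-finger parallel gripper is mounted at the origin on the work surface. World frame = base frame: x ahead of the robot, y to its left, z up, the work surface at z = 0. Lengths are in m, angles in rad, forces in N, time in s.
With the tool pointing down it reaches from about 0.35 to 0.775 m from the base axis. Payload 3.1 kg.
Tool frame: the origin (TCP) lies on the centre line of the jaws, within the pads' length; the fingertips stand 14 mm ahead of it and the grasp point (between the pads) lies 5 mm behind it; z points along the fingers, y is the line along which they close (so a half turn about z gives the same grasp; the last joint's range is limited). The gripper opens to 85 mm and grips with 20 to 120 N. Pads are 22 mm wide; open, the fingers measure 114 mm over their backs; the gripper's body (76 mm by 85 mm) begins 54 mm behind the grasp point. The pads swing forward as they close: fully open they stand 13 mm farther back than shut.
Start: joints at [1.226, 0.311, 0.014, 1.512, -0.004, 1.319, -0.027], TCP at [0.164, -0.525, 0.245] pointing down, gripper open.
Joint ranges: [-2.7, 2.7], [-0.3, 1.91], [-1.27, 1.3], [0.12, 2.57], [-1.44, 4.58], [0.2, 2.03], [-3.05, 3.05]. Speed limits (rad/s): [2.79, 2.79, 3.14, 3.14, 3.14, 3.14, 3.14].

INTERFACE

Orientations are given as a rotation vector (axis times angle).
In Python, from plant import r, optics gives the robot as it stands.
- The arm moves only by the tool play_rows, never from a script. Its argument "motion" is a list of rows, each a list of 3 entries, a list of its own where there are three numbers: the shift along the tool's x, y, z in m, then the turn, a rotation vector about the tool's x, y, z in rad, then the finger opening in m, from 0 to 0.0854. A call has 1 to 5 rows; each row is the pose to reach, as a shift and turn from the pose commanded when the call began, along the tool's axes at that moment; what a row does not reach only later rows make up. A row lasts 1/10 s, in which the tool goes at most 50 mm and 8.59 degrees, less where a joint would pass 70% of its speed; a pose out of reach is approached as far as the arm can. A call with a gripper value outside its range is refused whole. The fingers move at their own pace and stop on an object; the grip force is fixed at half the most. Time passes only in rows, so rows that repeat a pose let the fingers close. It gives the time, the measured TCP pose, the force, the opening and the grip force at its end, in the units of the state.
- r.observe(): the state, without advancing time (a new reading comes with each control period).
- optics.get_image(name): name is "scene" or "top" or "wrist"; returns the picture (480x640x3 uint8, blue, green, red); there is no depth.
- optics.camera_model(name): a dict with "vertical_fov" (degrees; the focal length in pixels is half the picture's height over the tangent of half this angle, whatever the lens; pixels are square), "cx", "cy" (the principal point, pixels), "k1" (the pictures are not rectified: a ray, as slopes to the right and down, at radius r is drawn at 1 + k1 r^2 times it, then the intrinsics apply), "rvec" (rotation vector, rad) and "tvec" (3), from world to camera coordinates, as OpenCV has them; the wrist camera has in their place "T_tool_cam" (4x4, takes a point from camera to tool coordinates, whose origin is the TCP and whose axes are the flange's). Camera axes: x right, y down, z forward; pixel columns grow to the right and rows downward; lengths in m; the calibration is good to about 2 mm. A picture is of the moment at which its call begins: read the wrist's pose just before it. camera_model takes no time and is no camera call.
- r.hand_in(): hands the job in; it is judged then, once.
Trained networks look in the newest picture that a camera, given by its name, has taken for a name from the list of things; names that differ only in an ending like _2 or _b are one class to them, and where a whole thing is asked for, a point or a joint stands for the part that bears it (a point fixed in the world has none). Each returns a list of dicts, best first, with "conf" (0 to 1); they miss things now and then, are a little off and sometimes report something else, mostly with a low value. They report only what shows in the picture. A call takes as long as a camera call.
- optics.recognise(label, camera): "bbox" ([left, top, width, height] in pixels, round what is visible of it).
- optics.pinpoint(label, camera): "location" ([column, row] in pixels: a listed point, or the origin of a listed thing).
The state is a dict: "time": time; "qpos": joint angles; "qd": joint speeds; "joint_torque": joint torques, N m; "ee_pos": TCP position; "eef_rot": TCP orientation; "contact_force": force on the tool from outside, world axes, zero at the start; "wrist_torque": the same for the moment, N m; "grip_width": finger opening in m; "grasp_force": force on a finger pad.
Only numpy, scipy, OpenCV 4.12 (cv2) and the standard library are available. Lean on these libraries where they do the work, as an engineer would, in place of code of your own. Each camera call takes 0.05 s, during which the arm holds its last target. There are 200 camera calls.

## Working session

There is one attempt and no reset: what is moved stays moved. The work goes in short steps, Python scripts to look and compute and a tool call to move; the robot and the scene stay as the last step left them, time stands still between calls to the robot, and variables do not carry over. Pictures are saved under pics/ and viewed, at most 10 in all, crops included, and the job is handed in when it is done.

Besides the shell and the picture viewer there is one more tool, called after "Call:" as name(argument=value, ...) on one line, values as JSON. play_rows: Moves the arm, as the interface text tells. Its arguments: {"type":"object","properties":{"motion":{"type":"array"}},"required":["motion"]}

```bash
mkdir -p pics; ls; cat > h.py <<'E'
import numpy as np, cv2
from plant import r, optics
from scipy.spatial.transform import Rotation as R
def cam(name):
    m=optics.camera_model(name); f=240/np.tan(np.radians(m["vertical_fov"])/2)
    return m,f
def pose():
    s=r.observe(); T=np.eye(4); T[:3,:3]=R.from_rotvec(s["eef_rot"]).as_matrix(); T[:3,3]=s["ee_pos"]; return T
def c2w(name,T=None):
    m,_=cam(name)
    if name=="wrist": return (pose() if T is None else T)@np.array(m["T_tool_cam"])
    W=np.eye(4); W[:3,:3]=R.from_rotvec(np.ravel(m["rvec"])).as_matrix(); W[:3,3]=np.ravel(m["tvec"]); return np.linalg.inv(W)
def ray(name,px,T=None):
    m,f=cam(name); d=np.array([(px[0]-m["cx"])/f,(px[1]-m["cy"])/f]); u=d.copy()
    for _ in range(20): u=d/(1+m["k1"]*(u@u))
    C=c2w(name,T); return C[:3,3],C[:3,:3]@np.array([*u,1.])
def at_z(name,px,z,T=None):
    o,d=ray(name,px,T); return o+d*(z-o[2])/d[2]
def proj(name,P,T=None):
    m,f=cam(name); C=np.linalg.inv(c2w(name,T)); p=C[:3,:3]@np.asarray(P)+C[:3,3]; u=p[:2]/p[2]; u=u*(1+m["k1"]*(u@u)); return u*f+[m["cx"],m["cy"]]
E
python3 - <<'E'
from h import *
print(r.observe())
for n in("scene","top"):
    im=optics.get_image(n); cv2.imwrite(f"pics/{n}0.png",im)
    for l in("shaker","hinge","pivot","grip","post","slot"):
        p=optics.pinpoint(l,n)
        print(n,l,[(np.round(q["location"]),round(q["conf"],2)) for q in p[:2]])
z=dict()
E
```

```text
pics
{'time': 0.0, 'qpos': array([ 1.2263211 ,  0.31171359,  0.0140418 ,  1.51303176, -0.00438954,
        1.31922985, -0.02722604]), 'qd': array([-0.00336827,  0.00030594,  0.00066065,  0.00031503, -0.00036657,
        0.00058163,  0.00113969]), 'joint_torque': array([-5.03442479e-04, -3.79916739e+01,  1.45506039e-01, -2.30596304e+01,
        1.22402041e-02,  1.37942639e-02, -2.02893569e-07]), 'ee_pos': array([ 0.1637707 , -0.52432331,  0.24423803]), 'eef_rot': array([-3.10338262e+00, -4.73445588e-01,  7.44652938e-04]), 'contact_force': array([-0.24656108, -0.45899607,  0.04652691]), 'wrist_torque': array([-0.01299534,  0.01194663,  0.02853586]), 'grasp_force': 0.0, 'grip_width': 0.0854840455644193}
scene shaker [(array([314., 233.]), 0.6), (array([322., 327.]), 0.57)]
scene hinge [(array([349., 259.]), 0.94)]
scene pivot [(array([317., 233.]), 0.79), (array([288., 221.]), 0.34)]
scene grip [(array([287., 216.]), 0.79), (array([350., 304.]), 0.65)]
scene post [(array([258., 289.]), 0.61)]
scene slot [(array([256., 261.]), 0.63)]
top shaker [(array([337., 201.]), 0.91)]
top hinge [(array([295., 225.]), 0.96)]
top pivot [(array([319., 248.]), 0.57)]
top grip [(array([341., 257.]), 0.56)]
top post [(array([382., 234.]), 0.6), (array([360., 187.]), 0.17)]
top slot [(array([382., 236.]), 0.64)]
```

```bash
python3 - <<'E'
from h import *
a=cv2.imread("pics/scene0.png");b=cv2.imread("pics/top0.png")
c=np.vstack([cv2.resize(a[130:380,160:460],(800,None) if 0 else (720,600))])
cv2.imwrite("pics/s.png",c); cv2.imwrite("pics/t.png",cv2.resize(b[100:325,200:500],(800,600)))
for l,p,z in(("shaker",(337,201),0),("hinge",(295,225),.088),("pivot",(319,248),.15),("grip",(341,257),.19),("post",(382,234),.088),("slot",(382,236),.15)):
    print(l,at_z("top",p,z).round(4))
def tri(p,q):
    A=[];o1,d1=ray("top",p);o2,d2=ray("scene",q);d1/=np.linalg.norm(d1);d2/=np.linalg.norm(d2)
    t=np.linalg.lstsq(np.c_[d1,-d2],o2-o1,rcond=None)[0];x,y=o1+d1*t[0],o2+d2*t[1];return ((x+y)/2).round(4),np.linalg.norm(x-y).round(4)
for l,p,q in(("hinge",(295,225),(349,259)),("pivot",(319,248),(317,233)),("grip",(341,257),(287,216)),("post",(382,234),(258,289)),("slot",(382,236),(256,261))): print(l,*tri(p,q))
print(c2w("top"),c2w("scene"), optics.camera_model("wrist"))
E
```

```text
shaker [ 0.7084 -0.0641  0.    ]
hinge [0.6144 0.0613 0.088 ]
pivot [ 0.5337 -0.0055  0.15  ]
grip [ 0.5003 -0.0633  0.19  ]
post [ 0.5841 -0.1866  0.088 ]
slot [ 0.5646 -0.1793  0.15  ]
hinge [0.6152 0.0628 0.088 ] 0.0034
pivot [0.5376 0.0015 0.1476] 0.0156
grip [ 0.4987 -0.0591  0.2061] 0.0075
post [ 0.5851 -0.187   0.0836] 0.0004
slot [ 0.5624 -0.1756  0.1634] 0.0046
[[-0.01729087 -0.97738391  0.2107646   0.19703217]
 [-0.99982729  0.01546567 -0.01030526  0.01133528]
 [ 0.00681257 -0.21090639 -0.97748252  1.82000651]
 [ 0.          0.          0.          1.        ]] [[ 0.49192769  0.64547268 -0.58427063  1.23549368]
 [ 0.87060236 -0.35878756  0.33663483 -0.37626787]
 [ 0.00765955 -0.67426739 -0.73844758  0.98832643]
 [ 0.          0.          0.          1.        ]] {'vertical_fov': 64.58996519867561, 'cx': 321.3544217731635, 'cy': 241.89432610377466, 'k1': -0.07603062794350209, 'T_tool_cam': array([[-1.25435013e-03, -9.58521391e-01, -2.85017841e-01,
         7.31389711e-02],
       [ 9.99998563e-01, -8.77381923e-04, -1.45029161e-03,
        -3.97636928e-06],
       [ 1.14006603e-03, -2.85019251e-01,  9.58521114e-01,
        -1.29275338e-01],
       [ 0.00000000e+00,  0.00000000e+00,  0.00000000e+00,
         1.00000000e+00]])}
```

View pics/s.png

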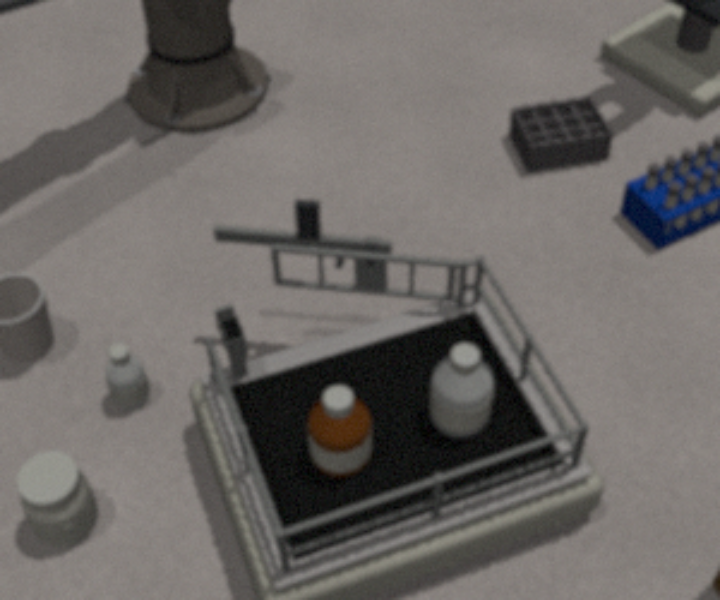

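View pics/t.png

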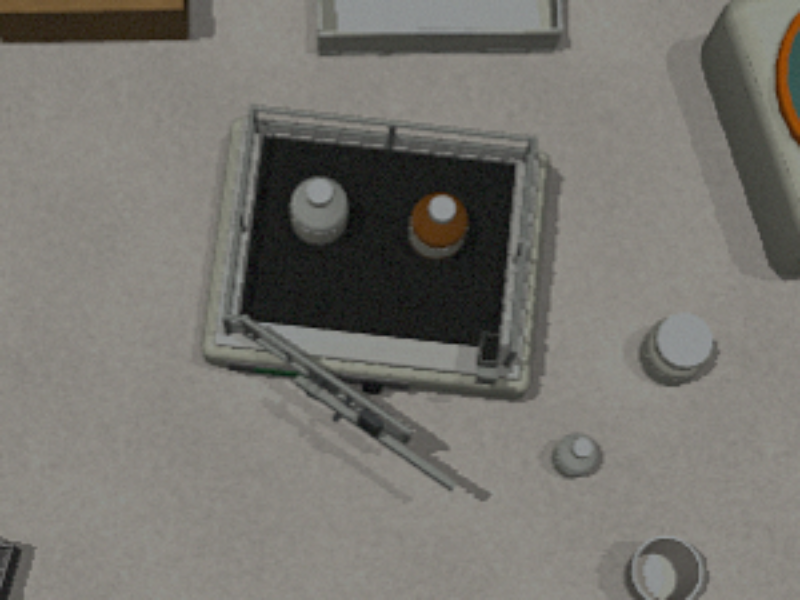

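The gate stands open about 0.5 rad: grip plate at top-crop (370,425), post/catch at (488,350). The hinge-to-grip distance of 0.170 matches the given 0.171, and hinge-to-post matches to 4 mm. I'll move above the grip.

```bash
cat >> h.py <<'E'
import json,os
def cmd():
    if os.path.exists("cmd.json"): return np.array(json.load(open("cmd.json")))
    return pose()
def tool(pos,yaw,rx=0.,axis=None):
    """tool down, y at yaw in world; tilt rx about tool y"""
    y=np.array([np.cos(yaw),np.sin(yaw),0]);z=np.array([0,0,-1.]);M=np.c_[np.cross(y,z),y,z]
    T=np.eye(4);T[:3,:3]=M@R.from_rotvec([0,rx,0]).as_matrix();T[:3,3]=pos;return T
def plan(Ts,w,C=None):
    """print rows per call of 5; store the last as the commanded pose"""
    C=cmd() if C is None else C
    for i in range(0,len(Ts),5):
        rows=[]
        for k,T in enumerate(Ts[i:i+5]):
            D=np.linalg.inv(C)@T; s=D[:3,3].round(4); t=R.from_matrix(D[:3,:3]).as_rotvec().round(4)
            rows.append([s.tolist(),t.tolist(),w])
        print(json.dumps(rows).replace(" ",""))
        E=np.eye(4);E[:3,:3]=R.from_rotvec(t).as_matrix();E[:3,3]=s;C=C@E
    json.dump(C.tolist(),open("cmd.json","w"))
E
python3 - <<'E'
from h import *
C=pose();y0=np.arctan2(C[1,1],C[0,1]);p0=C[:3,3];p1=np.array([.500,-.063,.275]);print(y0)
plan([tool(p0+(p1-p0)*k/13,y0+(-.63-y0)*k/13) for k in range(1,14)]+[tool(p1,-.63)]*2,.085,C)
E
```

```text
-1.2679414345746707
[[[0.0353,-0.0262,-0.0023],[0.0001,0.0,-0.0491],0.085],[[0.0705,-0.0524,-0.0046],[0.0001,0.0,-0.0981],0.085],[[0.1058,-0.0786,-0.0068],[0.0001,0.0,-0.1472],0.085],[[0.1411,-0.1048,-0.0091],[0.0001,0.0,-0.1963],0.085],[[0.1763,-0.1311,-0.0114],[0.0001,0.0,-0.2454],0.085]]
[[[0.0406,-0.0168,-0.0023],[-0.0,0.0,-0.049],0.085],[[0.0812,-0.0337,-0.0046],[-0.0,0.0,-0.0981],0.085],[[0.1217,-0.0505,-0.0069],[-0.0,0.0,-0.1472],0.085],[[0.1623,-0.0674,-0.0091],[-0.0,0.0,-0.1963],0.085],[[0.2029,-0.0843,-0.0114],[-0.0,0.0,-0.2453],0.085]]
[[[0.0434,-0.0065,-0.0023],[-0.0,0.0,-0.0491],0.085],[[0.0869,-0.013,-0.0046],[-0.0,-0.0,-0.0982],0.085],[[0.1304,-0.0195,-0.0069],[-0.0,-0.0,-0.1472],0.085],[[0.1304,-0.0195,-0.0069],[-0.0,-0.0,-0.1472],0.085],[[0.1304,-0.0195,-0.0069],[-0.0,-0.0,-0.1472],0.085]]
```

Call:
play_rows(motion=[[[0.0353, -0.0262, -0.0023], [0.0001, 0.0, -0.0491], 0.085], [[0.0705, -0.0524, -0.0046], [0.0001, 0.0, -0.0981], 0.085], [[0.1058, -0.0786, -0.0068], [0.0001, 0.0, -0.1472], 0.085], [[0.1411, -0.1048, -0.0091], [0.0001, 0.0, -0.1963], 0.085], [[0.1763, -0.1311, -0.0114], [0.0001, 0.0, -0.2454], 0.085]])

```text
time: 1.2
ee_pos: [0.2941, -0.3457, 0.257]
eef_rot: [3.023, 0.853, 0.0]
contact_force: [0.9, -0.0, 1.2]
grip_width: 0.0851
grasp_force: 0.0
```

Call:
play_rows(motion=[[[0.0406, -0.0168, -0.0023], [0.0, 0.0, -0.049], 0.085], [[0.0812, -0.0337, -0.0046], [0.0, 0.0, -0.0981], 0.085], [[0.1217, -0.0505, -0.0069], [0.0, 0.0, -0.1472], 0.085], [[0.1623, -0.0674, -0.0091], [0.0, 0.0, -0.1963], 0.085], [[0.2029, -0.0843, -0.0114], [0.0, 0.0, -0.2453], 0.085]])

```text
time: 1.7
ee_pos: [0.4232, -0.1681, 0.2686]
eef_rot: [2.896, 1.216, 0.001]
contact_force: [1.4, -0.3, 0.1]
grip_width: 0.0849
grasp_force: 0.0
```

Call:
play_rows(motion=[[[0.0434, -0.0065, -0.0023], [0.0, 0.0, -0.0491], 0.085], [[0.0869, -0.013, -0.0046], [0.0, 0.0, -0.0982], 0.085], [[0.1304, -0.0195, -0.0069], [0.0, 0.0, -0.1472], 0.085], [[0.1304, -0.0195, -0.0069], [0.0, 0.0, -0.1472], 0.085], [[0.1304, -0.0195, -0.0069], [0.0, 0.0, -0.1472], 0.085]])

```text
time: 2.2
ee_pos: [0.5003, -0.0618, 0.275]
eef_rot: [-2.798, -1.428, 0.0]
contact_force: [-0.4, -1.1, -0.0]
grip_width: 0.0851
grasp_force: 0.0
```

```bash
python3 - <<'E'
from h import *
T=pose();C=cmd();print(r.observe()["time"],T[:3,3],C[:3,3],(R.from_matrix(C[:3,:3].T@T[:3,:3])).as_rotvec().round(4))
im=optics.get_image("wrist");cv2.imwrite("pics/w1.png",im);np.save("w1.npy",T)
for l,z in(("hinge",.088),("pivot",.15),("grip",.19),("post",.088),("slot",.15)):
    print(l,[(np.round(q["location"]),round(q["conf"],2),at_z("wrist",q["location"],z,T).round(4)) for q in optics.pinpoint(l,"wrist")[:2]])
E
```

```text
2.2 [ 0.5003086  -0.06177881  0.27496621] [ 0.49999535 -0.06294373  0.27503559] [ 0.0002  0.     -0.003 ]
hinge []
pivot [(array([313., 127.]), 0.96, array([0.5398, 0.0022, 0.15  ]))]
grip [(array([309., 247.]), 0.86, array([ 0.4982, -0.0522,  0.19  ]))]
post [(array([473., 272.]), 0.72, array([ 0.5819, -0.1821,  0.088 ])), (array([311., 249.]), 0.48, array([ 0.4768, -0.0783,  0.088 ]))]
slot [(array([481., 314.]), 0.9, array([ 0.5632, -0.1801,  0.15  ]))]
```

View pics/w1.png

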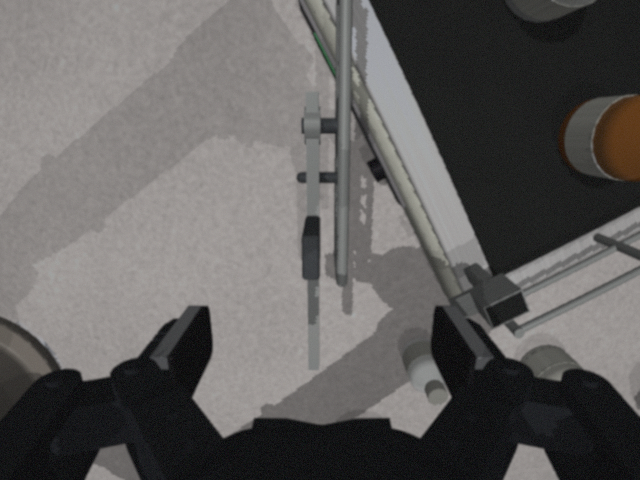

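The plate is seen from above at (311,247), the bar runs from (311,95) to its nose at (314,368), and the post/catch is at (490,300). I'll fit the frames from these.

```bash
python3 - <<'E'
from h import *
T=np.load("w1.npy")
a=at_z("wrist",(312,97),.159,T);b=at_z("wrist",(314,368),.159,T);print("bar ends",a,b,np.linalg.norm(a-b));g=(b-a)/np.linalg.norm(a-b);print("yaw n",np.arctan2(g[0],-g[1]) , np.arctan2(*(np.array([g[0],-g[1]]))))
n=np.array([-g[1],g[0],0]);print("n",n,np.arctan2(n[1],n[0]))
for px in((311,217),(311,278),(318,247),(303,247)): print(px,at_z("wrist",px,.209,T))
for P in (b-g*.106,): print("grip from nose",P)
im=cv2.imread("pics/w1.png");cv2.imwrite("pics/w1c.png",np.hstack([cv2.resize(im[190:300,270:360],(490,600),interpolation=2),cv2.resize(im[240:350,440:540],(300,330),interpolation=2).repeat(1,0) if 0 else np.zeros((600,1,3),np.uint8)]))
E
```

```text
bar ends [0.5501755  0.01655931 0.159     ] [ 0.43766562 -0.13858856  0.159     ] 0.19164898910384148
yaw n -0.627425073195966 -0.627425073195966
n [ 0.80954183 -0.5870622   0.        ] -0.627425073195966
(311, 217) [ 0.51287126 -0.03533736  0.209     ]
(311, 278) [ 0.49239384 -0.06306377  0.209     ]
(318, 247) [ 0.506101   -0.05085423  0.209     ]
(303, 247) [ 0.49956266 -0.04610784  0.209     ]
grip from nose [ 0.49989422 -0.05277713  0.159     ]
```

View pics/w1c.png

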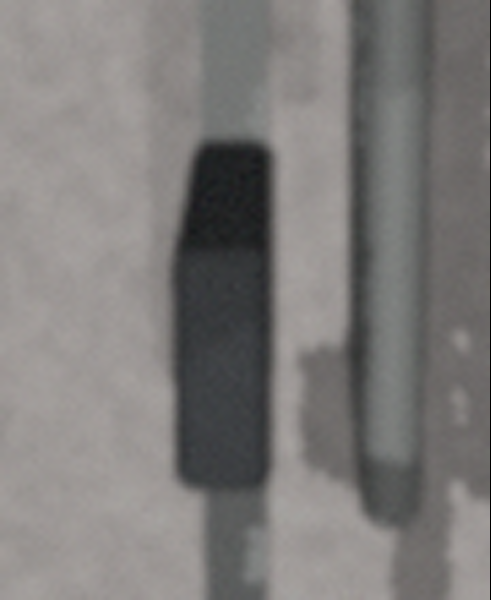

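```bash
python3 - <<'E'
from h import *
plan([tool([.4994,-.053,z],-.627) for z in(.265,.23,.2,.187,.187)],.06)
E
```

```text
[[[0.0077,-0.0063,0.01],[-0.0,-0.0,-0.003],0.06],[[0.0077,-0.0063,0.045],[-0.0,-0.0,-0.003],0.06],[[0.0077,-0.0063,0.075],[-0.0,-0.0,-0.003],0.06],[[0.0077,-0.0063,0.088],[-0.0,-0.0,-0.003],0.06],[[0.0077,-0.0063,0.088],[-0.0,-0.0,-0.003],0.06]]
```

Call:
play_rows(motion=[[[0.0077, -0.0063, 0.01], [0.0, 0.0, -0.003], 0.06], [[0.0077, -0.0063, 0.045], [0.0, 0.0, -0.003], 0.06], [[0.0077, -0.0063, 0.075], [0.0, 0.0, -0.003], 0.06], [[0.0077, -0.0063, 0.088], [0.0, 0.0, -0.003], 0.06], [[0.0077, -0.0063, 0.088], [0.0, 0.0, -0.003], 0.06]])

```text
time: 3.0
ee_pos: [0.4975, -0.0526, 0.1848]
eef_rot: [-2.795, -1.427, 0.006]
contact_force: [-0.4, -0.2, -0.3]
grip_width: 0.0599
grasp_force: 0.0
```

Call:
play_rows(motion=[[[0, 0, 0], [0, 0, 0], 0.03], [[0, 0, 0], [0, 0, 0], 0.02], [[0, 0, 0], [0, 0, 0], 0.0], [[0, 0, 0], [0, 0, 0], 0.0], [[0, 0, 0], [0, 0, 0], 0.0]])

```text
time: 3.5
ee_pos: [0.5002, -0.0529, 0.1883]
eef_rot: [2.797, 1.428, 0.003]
contact_force: [-0.9, 0.3, 5.4]
grip_width: 0.009
grasp_force: 60.6
```

```bash
cp cmd.json grasp.json; cat >> h.py <<'E'
H=np.array([.6154,.0730,0]);P=np.array([.5405,.0037,.150]);TH0=.497;NY=-.627
def rot(c,v):
    T=np.eye(4);T[:3,:3]=R.from_rotvec(v).as_matrix();T[:3,3]=c-T[:3,:3]@c;return T
def gp(b,th):
    n=np.array([np.cos(NY),np.sin(NY),0]);C0=np.array(json.load(open("grasp.json")))
    return rot(H,[0,0,TH0-th])@rot(P,-n*b)@C0
E
python3 - <<'E'
from h import *
plan([gp(b,TH0) for b in(.04,.09,.14,.18,.22)]+[gp(.22,TH0-.297*k/9) for k in range(1,10)]+[gp(.22,.2)],0)
E
```

```text
[[[0.0015,-0.0,-0.0028],[-0.0,-0.04,0.0],0],[[0.0036,-0.0,-0.0061],[-0.0,-0.09,0.0],0],[[0.0059,-0.0,-0.0094],[-0.0,-0.14,0.0],0],[[0.0078,-0.0,-0.0119],[-0.0,-0.18,0.0],0],[[0.0098,-0.0,-0.0144],[-0.0,-0.22,0.0],0]]
[[[-0.0006,0.0053,0.0001],[-0.0072,-0.0,-0.0322],0],[[-0.001,0.0106,0.0002],[-0.0144,-0.0,-0.0644],0],[[-0.0012,0.0159,0.0003],[-0.0216,-0.0,-0.0966],0],[[-0.0012,0.0213,0.0003],[-0.0288,-0.0,-0.1288],0],[[-0.0011,0.0266,0.0003],[-0.036,-0.0,-0.161],0]]
[[[-0.0006,0.0053,0.0001],[-0.0072,-0.0,-0.0322],0],[[-0.0009,0.0106,0.0002],[-0.0144,-0.0,-0.0644],0],[[-0.0012,0.0159,0.0002],[-0.0216,-0.0,-0.0966],0],[[-0.0012,0.0213,0.0002],[-0.0288,-0.0,-0.1288],0],[[-0.0012,0.0213,0.0002],[-0.0288,-0.0,-0.1288],0]]
```

Call:
play_rows(motion=[[[0.0015, 0.0, -0.0028], [0.0, -0.04, 0.0], 0], [[0.0036, 0.0, -0.0061], [0.0, -0.09, 0.0], 0], [[0.0059, 0.0, -0.0094], [0.0, -0.14, 0.0], 0], [[0.0078, 0.0, -0.0119], [0.0, -0.18, 0.0], 0], [[0.0098, 0.0, -0.0144], [0.0, -0.22, 0.0], 0]])

```text
time: 4.0
ee_pos: [0.5058, -0.0449, 0.2022]
eef_rot: [2.695, 1.375, -0.297]
contact_force: [-0.6, -0.7, 1.4]
grip_width: 0.0092
grasp_force: 60.2
```

Call:
play_rows(motion=[[[-0.0006, 0.0053, 0.0001], [-0.0072, 0.0, -0.0322], 0], [[-0.001, 0.0106, 0.0002], [-0.0144, 0.0, -0.0644], 0], [[-0.0012, 0.0159, 0.0003], [-0.0216, 0.0, -0.0966], 0], [[-0.0012, 0.0213, 0.0003], [-0.0288, 0.0, -0.1288], 0], [[-0.0011, 0.0266, 0.0003], [-0.036, 0.0, -0.161], 0]])

```text
time: 4.5
ee_pos: [0.5261, -0.0611, 0.202]
eef_rot: [2.561, 1.587, -0.282]
contact_force: [-1.9, 1.6, 3.5]
grip_width: 0.0093
grasp_force: 60.5
```

Call:
play_rows(motion=[[[-0.0006, 0.0053, 0.0001], [-0.0072, 0.0, -0.0322], 0], [[-0.0009, 0.0106, 0.0002], [-0.0144, 0.0, -0.0644], 0], [[-0.0012, 0.0159, 0.0002], [-0.0216, 0.0, -0.0966], 0], [[-0.0012, 0.0213, 0.0002], [-0.0288, 0.0, -0.1288], 0], [[-0.0012, 0.0213, 0.0002], [-0.0288, 0.0, -0.1288], 0]])

```text
time: 5.0
ee_pos: [0.545, -0.0719, 0.202]
eef_rot: [2.443, 1.745, -0.268]
contact_force: [-1.7, 0.4, 3.2]
grip_width: 0.0095
grasp_force: 60.5
```

```bash
python3 - <<'E'
from h import *
s=r.observe();T=pose();C=cmd();print(s["time"],s["contact_force"],s["wrist_torque"],s["grip_width"],T[:3,3]-C[:3,3],(R.from_matrix(C[:3,:3].T@T[:3,:3])).as_rotvec().round(4))
im=optics.get_image("wrist");cv2.imwrite("pics/w2.png",im);np.save("w2.npy",T)
for l,z in(("pivot",.15),("post",.088),("slot",.15)):
    print(l,[(np.round(q["location"]),round(q["conf"],2),at_z("wrist",q["location"],z,T).round(4)) for q in optics.pinpoint(l,"wrist")[:1]])
E
```

```text
5.0 [-1.70199496  0.44802302  3.15865982] [0.48048414 0.12504154 0.1173148 ] 0.009463793658811264 [0.00041892 0.00025638 0.00056604] [-0.0008  0.001   0.0001]
pivot [(array([322., 141.]), 0.88, array([ 0.5646, -0.017 ,  0.15  ]))]
post [(array([410., 316.]), 0.7, array([ 0.5802, -0.1797,  0.088 ]))]
slot [(array([321., 336.]), 0.26, array([ 0.528, -0.122,  0.15 ]))]
```

View pics/w2.png

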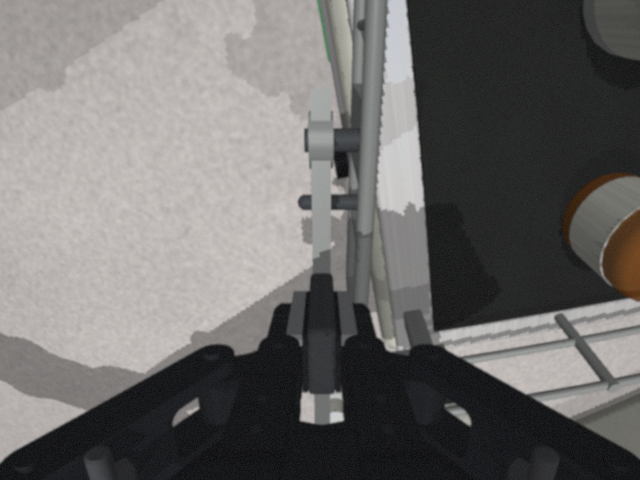

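```bash
python3 - <<'E'
from h import *
plan([gp(b,.2) for b in(.18,.14,.11,.08,.08)]+[gp(.08,t) for t in(.18,.16,.145,.13,.13)],0)
print("step");plan([gp(.08,.13-.0012*k) for k in range(1,6)],0)
E
```

```text
[[[-0.0014,-0.0,0.0029],[-0.0,0.04,-0.0],0],[[-0.0027,-0.0,0.0057],[-0.0,0.08,-0.0],0],[[-0.0036,-0.0,0.0079],[-0.0,0.11,-0.0],0],[[-0.0045,-0.0,0.0102],[-0.0,0.14,-0.0],0],[[-0.0045,-0.0,0.0102],[-0.0,0.14,-0.0],0]]
[[[-0.0003,0.0033,-0.0],[-0.0016,-0.0,-0.02],0],[[-0.0006,0.0067,0.0],[-0.0032,-0.0,-0.0399],0],[[-0.0008,0.0092,0.0],[-0.0044,-0.0,-0.0549],0],[[-0.001,0.0117,0.0],[-0.0056,-0.0,-0.0698],0],[[-0.001,0.0117,0.0],[-0.0056,-0.0,-0.0698],0]]
step
[[[0.0,0.0002,0.0],[-0.0001,-0.0,-0.0012],0],[[-0.0,0.0004,0.0],[-0.0002,-0.0,-0.0024],0],[[-0.0,0.0006,0.0],[-0.0003,-0.0,-0.0036],0],[[-0.0001,0.0008,0.0],[-0.0004,-0.0,-0.0048],0],[[-0.0001,0.001,0.0],[-0.0005,-0.0,-0.006],0]]
```

Call:
play_rows(motion=[[[-0.0014, 0.0, 0.0029], [0.0, 0.04, 0.0], 0], [[-0.0027, 0.0, 0.0057], [0.0, 0.08, 0.0], 0], [[-0.0036, 0.0, 0.0079], [0.0, 0.11, 0.0], 0], [[-0.0045, 0.0, 0.0102], [0.0, 0.14, 0.0], 0], [[-0.0045, 0.0, 0.0102], [0.0, 0.14, 0.0], 0]])

```text
time: 5.7
ee_pos: [0.5424, -0.0785, 0.1928]
eef_rot: [2.52, 1.796, -0.098]
contact_force: [-1.2, 1.2, 5.8]
grip_width: 0.0093
grasp_force: 60.9
```

Call:
play_rows(motion=[[[-0.0003, 0.0033, 0.0], [-0.0016, 0.0, -0.02], 0], [[-0.0006, 0.0067, 0.0], [-0.0032, 0.0, -0.0399], 0], [[-0.0008, 0.0092, 0.0], [-0.0044, 0.0, -0.0549], 0], [[-0.001, 0.0117, 0.0], [-0.0056, 0.0, -0.0698], 0], [[-0.001, 0.0117, 0.0], [-0.0056, 0.0, -0.0698], 0]])

```text
time: 6.2
ee_pos: [0.5532, -0.0831, 0.193]
eef_rot: [2.451, 1.884, -0.099]
contact_force: [-2.2, 0.0, 6.0]
grip_width: 0.0095
grasp_force: 60.8
```

Call:
play_rows(motion=[[[0, 0.0002, 0], [-0.0001, 0, -0.0012], 0], [[0, 0.0004, 0], [-0.0002, 0, -0.0024], 0], [[0, 0.0006, 0], [-0.0003, 0, -0.0036], 0], [[-0.0001, 0.0008, 0], [-0.0004, 0, -0.0048], 0], [[-0.0001, 0.001, 0], [-0.0005, 0, -0.006], 0]])

```text
time: 6.7
ee_pos: [0.5537, -0.0833, 0.193]
eef_rot: [2.446, 1.891, -0.1]
contact_force: [-2.9, 1.3, 7.0]
grip_width: 0.0093
grasp_force: 60.9
```

```bash
cat > st.py <<'E'
from h import *
s=r.observe();T=pose();C=cmd();y=C[:3,1];print(s["time"],"F tool",(C[:3,:3].T@s["contact_force"]).round(2),"tau",(C[:3,:3].T@s["wrist_torque"]).round(2),"d mm",(C[:3,:3].T@(T[:3,3]-C[:3,3])*1e3).round(2),(R.from_matrix(C[:3,:3].T@T[:3,:3])).as_rotvec().round(4))
E
python3 st.py
```

```text
6.7 F tool [-0.08 -3.13 -7.02] tau [0.46 0.42 0.03] d mm [ 0.07 -0.48 -0.41] [ 0.0008 -0.0008  0.0006]
```

Call:
play_rows(motion=[[[0, 0.0002, 0], [-0.0001, 0, -0.0012], 0], [[0, 0.0004, 0], [-0.0002, 0, -0.0024], 0], [[0, 0.0006, 0], [-0.0003, 0, -0.0036], 0], [[-0.0001, 0.0008, 0], [-0.0004, 0, -0.0048], 0], [[-0.0001, 0.001, 0], [-0.0005, 0, -0.006], 0]])

```text
time: 7.2
ee_pos: [0.5546, -0.0837, 0.193]
eef_rot: [2.44, 1.898, -0.099]
contact_force: [-3.2, 0.2, 5.3]
grip_width: 0.0095
grasp_force: 60.9
```

Call:
play_rows(motion=[[[0, 0.0002, 0], [-0.0001, 0, -0.0012], 0], [[0, 0.0004, 0], [-0.0002, 0, -0.0024], 0], [[0, 0.0006, 0], [-0.0003, 0, -0.0036], 0], [[-0.0001, 0.0008, 0], [-0.0004, 0, -0.0048], 0], [[-0.0001, 0.001, 0], [-0.0005, 0, -0.006], 0]])

```text
time: 7.7
ee_pos: [0.5555, -0.0841, 0.193]
eef_rot: [2.434, 1.905, -0.099]
contact_force: [-2.5, -0.9, 5.6]
grip_width: 0.0095
grasp_force: 60.9
```

Call:
play_rows(motion=[[[0, 0.0002, 0], [-0.0001, 0, -0.0012], 0], [[0, 0.0004, 0], [-0.0002, 0, -0.0024], 0], [[0, 0.0006, 0], [-0.0003, 0, -0.0036], 0], [[-0.0001, 0.0008, 0], [-0.0004, 0, -0.0048], 0], [[-0.0001, 0.001, 0], [-0.0005, 0, -0.006], 0]])

```text
time: 8.2
ee_pos: [0.5565, -0.0844, 0.193]
eef_rot: [2.428, 1.912, -0.099]
contact_force: [-3.8, 0.3, 5.1]
grip_width: 0.0091
grasp_force: 60.9
```

Call:
play_rows(motion=[[[0, 0.0002, 0], [-0.0001, 0, -0.0012], 0], [[0, 0.0004, 0], [-0.0002, 0, -0.0024], 0], [[0, 0.0006, 0], [-0.0003, 0, -0.0036], 0], [[-0.0001, 0.0008, 0], [-0.0004, 0, -0.0048], 0], [[-0.0001, 0.001, 0], [-0.0005, 0, -0.006], 0]])

```text
time: 8.7
ee_pos: [0.5574, -0.0847, 0.193]
eef_rot: [2.422, 1.919, -0.099]
contact_force: [-3.6, -0.7, 5.6]
grip_width: 0.009
grasp_force: 60.8
```

θ≈0.100, no contact yet.

Call:
play_rows(motion=[[[0, 0.0002, 0], [-0.0001, 0, -0.0012], 0], [[0, 0.0004, 0], [-0.0002, 0, -0.0024], 0], [[0, 0.0006, 0], [-0.0003, 0, -0.0036], 0], [[-0.0001, 0.0008, 0], [-0.0004, 0, -0.0048], 0], [[-0.0001, 0.001, 0], [-0.0005, 0, -0.006], 0]])

```text
time: 9.2
ee_pos: [0.5584, -0.0851, 0.193]
eef_rot: [2.416, 1.926, -0.099]
contact_force: [-3.2, -0.0, 6.9]
grip_width: 0.0094
grasp_force: 60.8
```

Call:
play_rows(motion=[[[0, 0.0002, 0], [-0.0001, 0, -0.0012], 0], [[0, 0.0004, 0], [-0.0002, 0, -0.0024], 0], [[0, 0.0006, 0], [-0.0003, 0, -0.0036], 0], [[-0.0001, 0.0008, 0], [-0.0004, 0, -0.0048], 0], [[-0.0001, 0.001, 0], [-0.0005, 0, -0.006], 0]])

```text
time: 9.7
ee_pos: [0.5593, -0.0854, 0.193]
eef_rot: [2.41, 1.934, -0.098]
contact_force: [-3.1, -0.3, 5.8]
grip_width: 0.0093
grasp_force: 60.8
```

Call:
play_rows(motion=[[[0, 0.0002, 0], [-0.0001, 0, -0.0012], 0], [[0, 0.0004, 0], [-0.0002, 0, -0.0024], 0], [[0, 0.0006, 0], [-0.0003, 0, -0.0036], 0], [[-0.0001, 0.0008, 0], [-0.0004, 0, -0.0048], 0], [[-0.0001, 0.001, 0], [-0.0005, 0, -0.006], 0]])

```text
time: 10.2
ee_pos: [0.5602, -0.0858, 0.193]
eef_rot: [2.404, 1.941, -0.098]
contact_force: [-3.8, -0.2, 5.5]
grip_width: 0.0088
grasp_force: 60.8
```

Call:
play_rows(motion=[[[0, 0.0002, 0], [-0.0001, 0, -0.0012], 0], [[0, 0.0004, 0], [-0.0002, 0, -0.0024], 0], [[0, 0.0006, 0], [-0.0003, 0, -0.0036], 0], [[-0.0001, 0.0008, 0], [-0.0004, 0, -0.0048], 0], [[-0.0001, 0.001, 0], [-0.0005, 0, -0.006], 0]])

```text
time: 10.7
ee_pos: [0.5612, -0.0861, 0.193]
eef_rot: [2.398, 1.948, -0.098]
contact_force: [-4.5, 1.0, 5.9]
grip_width: 0.0092
grasp_force: 60.8
```

Call:
play_rows(motion=[[[0, 0.0002, 0], [-0.0001, 0, -0.0012], 0], [[0, 0.0004, 0], [-0.0002, 0, -0.0024], 0], [[0, 0.0006, 0], [-0.0003, 0, -0.0036], 0], [[-0.0001, 0.0008, 0], [-0.0004, 0, -0.0048], 0], [[-0.0001, 0.001, 0], [-0.0005, 0, -0.006], 0]])

```text
time: 11.2
ee_pos: [0.5614, -0.0861, 0.193]
eef_rot: [2.394, 1.955, -0.099]
contact_force: [-5.2, 0.6, 6.8]
grip_width: 0.0094
grasp_force: 61.0
```

Call:
play_rows(motion=[[[0, 0.0002, 0], [-0.0001, 0, -0.0012], 0], [[0, 0.0004, 0], [-0.0002, 0, -0.0024], 0], [[0, 0.0006, 0], [-0.0003, 0, -0.0036], 0], [[-0.0001, 0.0008, 0], [-0.0004, 0, -0.0048], 0], [[-0.0001, 0.001, 0], [-0.0005, 0, -0.006], 0]])

```text
time: 11.7
ee_pos: [0.5614, -0.0861, 0.193]
eef_rot: [2.39, 1.962, -0.101]
contact_force: [-7.8, 2.9, 9.0]
grip_width: 0.0093
grasp_force: 61.3
```

Contact with the lip is felt at θ_cmd ≈ 0.0747: the tool stalled at x=0.5614 and force rose by about 4 N. The slot is therefore 0.062 rad further in. I'll back off, lift, carry over and lower.

```bash
python3 - <<'E'
from h import *
C=cmd()
E=np.eye(4);E[:3,:3]=R.from_rotvec([-.0005,0,-.006]).as_matrix();E[:3,3]=[-.0001,.001,0]
for _ in range(10): C=C@E
D=np.linalg.inv(gp(.08,.064))@C;print("drift",D[:3,3]*1e3,R.from_matrix(D[:3,:3]).as_rotvec())
json.dump(C.tolist(),open("cmd.json","w"))
y=gp(.08,.064)[:3,1]; dth=D[1,3]/.17; print("contact th equiv: ",.0747-dth)
E
python3 st.py
```

```text
drift [ 0.14617529 -0.01305236 -0.14355047] [-2.25292039e-04  9.03549635e-06 -1.94493489e-04]
contact th equiv:  0.07477677856342925
11.7 F tool [ 0.57 -8.24 -9.1 ] tau [1.2  0.49 0.55] d mm [ 0.16 -2.29 -0.33] [ 0.005  -0.0009  0.002 ]
```

```bash
python3 - <<'E'
from h import *
plan([gp(.08,.08),gp(.08,.09),gp(.12,.09),gp(.16,.09),gp(.2,.09)]+[gp(.22,.075),gp(.22,.055),gp(.22,.035),gp(.22,.02),gp(.22,.0127)]+[gp(.22,.0127),gp(.22,.0127),gp(.2,.0127),gp(.19,.0127),gp(.18,.0127)],0)
E
```

```text
[[[0.0002,-0.0027,0.0001],[0.0015,-0.0,0.0161],0],[[0.0004,-0.0043,0.0001],[0.0023,-0.0,0.0261],0],[[0.002,-0.0043,-0.0027],[0.0028,-0.04,0.0261],0],[[0.0036,-0.0042,-0.0054],[0.0033,-0.08,0.026],0],[[0.0054,-0.0042,-0.008],[0.0039,-0.12,0.0259],0]]
[[[0.0004,0.0024,-0.0014],[-0.0032,-0.02,-0.0146],0],[[0.0001,0.0057,-0.0013],[-0.0073,-0.02,-0.0342],0],[[-0.0001,0.0089,-0.0012],[-0.0115,-0.02,-0.0537],0],[[-0.0003,0.0113,-0.0012],[-0.0146,-0.02,-0.0684],0],[[-0.0003,0.0125,-0.0012],[-0.0161,-0.02,-0.0756],0]]
[[[-0.0,-0.0,0.0],[-0.0,0.0,0.0],0],[[-0.0,-0.0,0.0],[-0.0,0.0,0.0],0],[[-0.0007,-0.0,0.0014],[-0.0,0.02,0.0],0],[[-0.0011,-0.0,0.0021],[-0.0,0.03,0.0],0],[[-0.0014,-0.0,0.0028],[-0.0,0.04,0.0],0]]
```

Call:
play_rows(motion=[[[0.0002, -0.0027, 0.0001], [0.0015, 0, 0.0161], 0], [[0.0004, -0.0043, 0.0001], [0.0023, 0, 0.0261], 0], [[0.002, -0.0043, -0.0027], [0.0028, -0.04, 0.0261], 0], [[0.0036, -0.0042, -0.0054], [0.0033, -0.08, 0.026], 0], [[0.0054, -0.0042, -0.008], [0.0039, -0.12, 0.0259], 0]])

```text
time: 12.2
ee_pos: [0.5603, -0.0803, 0.2003]
eef_rot: [2.347, 1.878, -0.239]
contact_force: [-1.7, 0.6, 3.4]
grip_width: 0.0092
grasp_force: 60.5
```

Call:
play_rows(motion=[[[0.0004, 0.0024, -0.0014], [-0.0032, -0.02, -0.0146], 0], [[0.0001, 0.0057, -0.0013], [-0.0073, -0.02, -0.0342], 0], [[-0.0001, 0.0089, -0.0012], [-0.0115, -0.02, -0.0537], 0], [[-0.0003, 0.0113, -0.0012], [-0.0146, -0.02, -0.0684], 0], [[-0.0003, 0.0125, -0.0012], [-0.0161, -0.02, -0.0756], 0]])

```text
time: 12.7
ee_pos: [0.5724, -0.0832, 0.2012]
eef_rot: [2.258, 1.957, -0.251]
contact_force: [-4.0, -1.1, 4.8]
grip_width: 0.0094
grasp_force: 60.7
```

Call:
play_rows(motion=[[[0, 0, 0], [0, 0, 0], 0], [[0, 0, 0], [0, 0, 0], 0], [[-0.0007, 0, 0.0014], [0, 0.02, 0], 0], [[-0.0011, 0, 0.0021], [0, 0.03, 0], 0], [[-0.0014, 0, 0.0028], [0, 0.04, 0], 0]])

```text
time: 13.2
ee_pos: [0.5723, -0.0852, 0.1989]
eef_rot: [2.281, 1.976, -0.206]
contact_force: [-3.4, -1.3, 4.8]
grip_width: 0.0089
grasp_force: 60.7
```

```bash
python3 st.py; python3 - <<'E'
from h import *
print("step");plan([gp(b,.0127) for b in (.176,.172,.168,.164,.16)],0)
E
```

```text
13.2 F tool [-2.63 -3.2  -4.36] tau [ 0.7   0.15 -0.05] d mm [-0.41 -0.22  0.19] [0.0006 0.0005 0.0004]
step
[[[-0.0002,-0.0,0.0003],[-0.0,0.004,0.0],0],[[-0.0003,-0.0,0.0006],[-0.0,0.008,0.0],0],[[-0.0005,-0.0,0.0009],[-0.0,0.012,0.0],0],[[-0.0006,-0.0,0.0012],[-0.0,0.016,0.0],0],[[-0.0008,-0.0,0.0014],[-0.0,0.02,0.0],0]]
```

Call:
play_rows(motion=[[[-0.0002, 0, 0.0003], [0, 0.004, 0], 0], [[-0.0003, 0, 0.0006], [0, 0.008, 0], 0], [[-0.0005, 0, 0.0009], [0, 0.012, 0], 0], [[-0.0006, 0, 0.0012], [0, 0.016, 0], 0], [[-0.0008, 0, 0.0014], [0, 0.02, 0], 0]])

```text
time: 13.7
ee_pos: [0.5721, -0.0861, 0.1977]
eef_rot: [2.291, 1.985, -0.184]
contact_force: [-4.1, -0.5, 3.9]
grip_width: 0.0091
grasp_force: 60.7
```

```bash
python3 st.py; python3 - <<'E'
from h import *
print("step");plan([gp(b,.0127) for b in (.158,.156,.154,.152,.15)],0)
print("step");plan([gp(b,.0127) for b in (.148,.146,.144,.142,.14)],0)
E
```

```text
13.7 F tool [-1.64 -3.96 -3.66] tau [ 0.71  0.11 -0.06] d mm [-0.35 -0.24  0.14] [ 0.0006 -0.0001  0.0003]
step
[[[-0.0001,-0.0,0.0002],[-0.0,0.002,0.0],0],[[-0.0001,-0.0,0.0003],[-0.0,0.004,0.0],0],[[-0.0002,-0.0,0.0005],[-0.0,0.006,0.0],0],[[-0.0003,-0.0,0.0006],[-0.0,0.008,0.0],0],[[-0.0003,-0.0,0.0007],[-0.0,0.01,0.0],0]]
step
[[[-0.0001,-0.0,0.0002],[-0.0,0.002,0.0],0],[[-0.0002,-0.0,0.0003],[-0.0,0.004,0.0],0],[[-0.0003,-0.0,0.0005],[-0.0,0.006,0.0],0],[[-0.0003,-0.0,0.0006],[-0.0,0.008,0.0],0],[[-0.0004,-0.0,0.0007],[-0.0,0.01,0.0],0]]
```

Call:
play_rows(motion=[[[-0.0001, 0, 0.0002], [0, 0.002, 0], 0], [[-0.0001, 0, 0.0003], [0, 0.004, 0], 0], [[-0.0002, 0, 0.0005], [0, 0.006, 0], 0], [[-0.0003, 0, 0.0006], [0, 0.008, 0], 0], [[-0.0003, 0, 0.0007], [0, 0.01, 0], 0]])

```text
time: 14.2
ee_pos: [0.5721, -0.0866, 0.197]
eef_rot: [2.297, 1.99, -0.174]
contact_force: [-4.8, -0.7, 4.6]
grip_width: 0.0094
grasp_force: 60.7
```

Call:
play_rows(motion=[[[-0.0001, 0, 0.0002], [0, 0.002, 0], 0], [[-0.0002, 0, 0.0003], [0, 0.004, 0], 0], [[-0.0003, 0, 0.0005], [0, 0.006, 0], 0], [[-0.0003, 0, 0.0006], [0, 0.008, 0], 0], [[-0.0004, 0, 0.0007], [0, 0.01, 0], 0]])

```text
time: 14.7
ee_pos: [0.5721, -0.0871, 0.1964]
eef_rot: [2.302, 1.994, -0.162]
contact_force: [-5.2, -1.9, 5.1]
grip_width: 0.0089
grasp_force: 60.7
```

```bash
python3 st.py; python3 - <<'E'
from h import *
print("step");plan([gp(b,.0127) for b in (.138,.136,.134,.132,.13)],0)
print("step");plan([gp(b,.0127) for b in (.128,.126,.124,.122,.12)],0)
E
```

```text
14.7 F tool [-3.3  -4.88 -4.68] tau [ 0.75  0.06 -0.1 ] d mm [-0.37 -0.2   0.12] [ 0.0006 -0.0003  0.0002]
step
[[[-0.0001,-0.0,0.0002],[-0.0,0.002,0.0],0],[[-0.0002,-0.0,0.0003],[-0.0,0.004,0.0],0],[[-0.0002,-0.0,0.0005],[-0.0,0.006,0.0],0],[[-0.0003,-0.0,0.0006],[-0.0,0.008,0.0],0],[[-0.0004,-0.0,0.0007],[-0.0,0.01,0.0],0]]
step
[[[-0.0001,-0.0,0.0002],[-0.0,0.002,0.0],0],[[-0.0001,-0.0,0.0003],[-0.0,0.004,0.0],0],[[-0.0002,-0.0,0.0005],[-0.0,0.006,0.0],0],[[-0.0003,-0.0,0.0006],[-0.0,0.008,0.0],0],[[-0.0003,-0.0,0.0007],[-0.0,0.01,0.0],0]]
```

Call:
play_rows(motion=[[[-0.0001, 0, 0.0002], [0, 0.002, 0], 0], [[-0.0002, 0, 0.0003], [0, 0.004, 0], 0], [[-0.0002, 0, 0.0005], [0, 0.006, 0], 0], [[-0.0003, 0, 0.0006], [0, 0.008, 0], 0], [[-0.0004, 0, 0.0007], [0, 0.01, 0], 0]])

```text
time: 15.2
ee_pos: [0.572, -0.0875, 0.1958]
eef_rot: [2.308, 1.999, -0.151]
contact_force: [-4.4, -1.3, 5.8]
grip_width: 0.0089
grasp_force: 60.7
```

Call:
play_rows(motion=[[[-0.0001, 0, 0.0002], [0, 0.002, 0], 0], [[-0.0001, 0, 0.0003], [0, 0.004, 0], 0], [[-0.0002, 0, 0.0005], [0, 0.006, 0], 0], [[-0.0003, 0, 0.0006], [0, 0.008, 0], 0], [[-0.0003, 0, 0.0007], [0, 0.01, 0], 0]])

```text
time: 15.7
ee_pos: [0.5719, -0.088, 0.1951]
eef_rot: [2.313, 2.004, -0.14]
contact_force: [-4.3, -0.9, 5.3]
grip_width: 0.0093
grasp_force: 60.7
```

```bash
python3 st.py; python3 - <<'E'
from h import *
print("step");plan([gp(b,.0127) for b in (.118,.116,.114,.112,.11)],0)
print("step");plan([gp(b,.0127) for b in (.108,.106,.104,.102,.10)],0)
E
```

```text
15.7 F tool [-2.15 -4.16 -5.08] tau [ 0.75 -0.   -0.11] d mm [-0.42 -0.24  0.15] [ 0.0007 -0.0004  0.0003]
step
[[[-0.0001,-0.0,0.0002],[-0.0,0.002,0.0],0],[[-0.0002,-0.0,0.0003],[-0.0,0.004,0.0],0],[[-0.0003,-0.0,0.0005],[-0.0,0.006,0.0],0],[[-0.0003,-0.0,0.0006],[-0.0,0.008,0.0],0],[[-0.0004,-0.0,0.0007],[-0.0,0.01,0.0],0]]
step
[[[-0.0001,-0.0,0.0002],[-0.0,0.002,0.0],0],[[-0.0002,-0.0,0.0003],[-0.0,0.004,0.0],0],[[-0.0002,-0.0,0.0005],[-0.0,0.006,0.0],0],[[-0.0003,-0.0,0.0006],[-0.0,0.008,0.0],0],[[-0.0004,-0.0,0.0008],[-0.0,0.01,0.0],0]]
```

Call:
play_rows(motion=[[[-0.0001, 0, 0.0002], [0, 0.002, 0], 0], [[-0.0002, 0, 0.0003], [0, 0.004, 0], 0], [[-0.0003, 0, 0.0005], [0, 0.006, 0], 0], [[-0.0003, 0, 0.0006], [0, 0.008, 0], 0], [[-0.0004, 0, 0.0007], [0, 0.01, 0], 0]])

```text
time: 16.2
ee_pos: [0.5718, -0.0884, 0.1945]
eef_rot: [2.318, 2.008, -0.129]
contact_force: [-4.7, -0.7, 5.0]
grip_width: 0.0093
grasp_force: 60.7
```

Call:
play_rows(motion=[[[-0.0001, 0, 0.0002], [0, 0.002, 0], 0], [[-0.0002, 0, 0.0003], [0, 0.004, 0], 0], [[-0.0002, 0, 0.0005], [0, 0.006, 0], 0], [[-0.0003, 0, 0.0006], [0, 0.008, 0], 0], [[-0.0004, 0, 0.0008], [0, 0.01, 0], 0]])

```text
time: 16.7
ee_pos: [0.5718, -0.0889, 0.1938]
eef_rot: [2.324, 2.013, -0.117]
contact_force: [-4.0, -1.2, 5.9]
grip_width: 0.0093
grasp_force: 60.7
```

```bash
python3 st.py; python3 - <<'E'
from h import *
print("step");plan([gp(b,.0127) for b in (.096,.092,.088,.084,.08)],0)
print("step");plan([gp(b,.0127) for b in (.076,.072,.068,.064,.06)],0)
E
```

```text
16.7 F tool [-2.33 -3.8  -5.66] tau [ 0.83  0.16 -0.12] d mm [-0.38 -0.22  0.04] [ 0.0005 -0.0003  0.0003]
step
[[[-0.0001,-0.0,0.0002],[-0.0,0.004,0.0],0],[[-0.0003,-0.0,0.0005],[-0.0,0.008,0.0],0],[[-0.0004,-0.0,0.0008],[-0.0,0.012,0.0],0],[[-0.0006,-0.0,0.0011],[-0.0,0.016,0.0],0],[[-0.0007,-0.0,0.0014],[-0.0,0.02,0.0],0]]
step
[[[-0.0002,-0.0,0.0002],[-0.0,0.004,0.0],0],[[-0.0003,-0.0,0.0005],[-0.0,0.008,0.0],0],[[-0.0004,-0.0,0.0008],[-0.0,0.012,0.0],0],[[-0.0006,-0.0,0.0011],[-0.0,0.016,0.0],0],[[-0.0007,-0.0,0.0014],[-0.0,0.02,0.0],0]]
```

Call:
play_rows(motion=[[[-0.0001, 0, 0.0002], [0, 0.004, 0], 0], [[-0.0003, 0, 0.0005], [0, 0.008, 0], 0], [[-0.0004, 0, 0.0008], [0, 0.012, 0], 0], [[-0.0006, 0, 0.0011], [0, 0.016, 0], 0], [[-0.0007, 0, 0.0014], [0, 0.02, 0], 0]])

```text
time: 17.2
ee_pos: [0.5717, -0.0897, 0.1925]
eef_rot: [2.334, 2.022, -0.094]
contact_force: [-4.2, -1.5, 4.9]
grip_width: 0.0087
grasp_force: 60.7
```

Call:
play_rows(motion=[[[-0.0002, 0, 0.0002], [0, 0.004, 0], 0], [[-0.0003, 0, 0.0005], [0, 0.008, 0], 0], [[-0.0004, 0, 0.0008], [0, 0.012, 0], 0], [[-0.0006, 0, 0.0011], [0, 0.016, 0], 0], [[-0.0007, 0, 0.0014], [0, 0.02, 0], 0]])

```text
time: 17.7
ee_pos: [0.5715, -0.0906, 0.1911]
eef_rot: [2.344, 2.031, -0.071]
contact_force: [-4.2, -1.2, 5.9]
grip_width: 0.0091
grasp_force: 60.8
```

```bash
python3 st.py; python3 - <<'E'
from h import *
print("step");plan([gp(b,.0127) for b in (.056,.052,.048,.044,.04)],0)
print("step");plan([gp(b,.0127) for b in (.036,.032,.028,.024,.02)],0)
E
```

```text
17.7 F tool [-2.14 -4.03 -5.82] tau [ 0.85  0.08 -0.15] d mm [-0.43 -0.21  0.02] [ 0.0005 -0.0002  0.0003]
step
[[[-0.0002,-0.0,0.0002],[-0.0,0.004,0.0],0],[[-0.0003,-0.0,0.0005],[-0.0,0.008,0.0],0],[[-0.0005,-0.0,0.0008],[-0.0,0.012,0.0],0],[[-0.0006,-0.0,0.0011],[-0.0,0.016,0.0],0],[[-0.0008,-0.0,0.0014],[-0.0,0.02,0.0],0]]
step
[[[-0.0001,-0.0,0.0003],[-0.0,0.004,0.0],0],[[-0.0003,-0.0,0.0005],[-0.0,0.008,0.0],0],[[-0.0004,-0.0,0.0008],[-0.0,0.012,0.0],0],[[-0.0005,-0.0,0.0011],[-0.0,0.016,0.0],0],[[-0.0007,-0.0,0.0014],[-0.0,0.02,0.0],0]]
```

Call:
play_rows(motion=[[[-0.0002, 0, 0.0002], [0, 0.004, 0], 0], [[-0.0003, 0, 0.0005], [0, 0.008, 0], 0], [[-0.0005, 0, 0.0008], [0, 0.012, 0], 0], [[-0.0006, 0, 0.0011], [0, 0.016, 0], 0], [[-0.0008, 0, 0.0014], [0, 0.02, 0], 0]])

```text
time: 18.2
ee_pos: [0.5714, -0.0914, 0.1898]
eef_rot: [2.355, 2.04, -0.048]
contact_force: [-4.9, -1.6, 5.9]
grip_width: 0.009
grasp_force: 60.8
```

Call:
play_rows(motion=[[[-0.0001, 0, 0.0003], [0, 0.004, 0], 0], [[-0.0003, 0, 0.0005], [0, 0.008, 0], 0], [[-0.0004, 0, 0.0008], [0, 0.012, 0], 0], [[-0.0005, 0, 0.0011], [0, 0.016, 0], 0], [[-0.0007, 0, 0.0014], [0, 0.02, 0], 0]])

```text
time: 18.7
ee_pos: [0.5713, -0.0921, 0.1884]
eef_rot: [2.365, 2.049, -0.024]
contact_force: [-4.6, -0.8, 5.6]
grip_width: 0.0093
grasp_force: 60.8
```

```bash
python3 st.py; python3 - <<'E'
from h import *
print("step");plan([gp(b,.0127) for b in (.016,.012,.008,.004,.0)],0)
E
```

```text
18.7 F tool [-1.58 -4.46 -5.54] tau [ 0.82  0.08 -0.16] d mm [-0.37 -0.2  -0.02] [ 0.0005 -0.0001  0.0003]
step
[[[-0.0001,-0.0,0.0003],[-0.0,0.004,0.0],0],[[-0.0003,-0.0,0.0005],[-0.0,0.008,0.0],0],[[-0.0004,-0.0,0.0008],[-0.0,0.012,0.0],0],[[-0.0006,-0.0,0.0011],[-0.0,0.016,0.0],0],[[-0.0007,-0.0,0.0014],[-0.0,0.02,0.0],0]]
```

Call:
play_rows(motion=[[[-0.0001, 0, 0.0003], [0, 0.004, 0], 0], [[-0.0003, 0, 0.0005], [0, 0.008, 0], 0], [[-0.0004, 0, 0.0008], [0, 0.012, 0], 0], [[-0.0006, 0, 0.0011], [0, 0.016, 0], 0], [[-0.0007, 0, 0.0014], [0, 0.02, 0], 0]])

```text
time: 19.2
ee_pos: [0.5719, -0.0922, 0.1883]
eef_rot: [2.371, 2.058, 0.001]
contact_force: [-3.6, 1.6, 10.4]
grip_width: 0.0093
grasp_force: 61.5
```

```bash
python3 st.py
```

```text
19.2 F tool [  1.03  -3.8  -10.4 ] tau [ 0.96 -0.58 -0.16] d mm [ 0.32  0.36 -1.24] [-0.0015 -0.0007 -0.0016]
```

The bar is back on its rest height (z = 0.1883, the same as at the grasp). Releasing it gently.

Call:
play_rows(motion=[[[0, 0, -0.0008], [0, 0, 0], 0.014], [[0, 0, -0.001], [0, 0, 0], 0.02], [[0, 0, -0.001], [0, 0, 0], 0.026], [[0, 0, -0.001], [0, 0, 0], 0.034], [[0, 0, -0.001], [0, 0, 0], 0.034]])

```text
time: 19.7
ee_pos: [0.5715, -0.0925, 0.1876]
eef_rot: [-2.374, -2.057, -0.0]
contact_force: [-0.3, 0.1, -0.6]
grip_width: 0.0337
grasp_force: 0.0
```

Call:
play_rows(motion=[[[0, 0, -0.015], [0, 0, 0], 0.034], [[0, 0, -0.04], [0, 0, 0], 0.034], [[0, 0, -0.07], [0, 0, 0], 0.034], [[0.03, 0, -0.1], [0, 0, 0], 0.034], [[0.06, 0, -0.12], [0, 0, 0], 0.034]])

```text
time: 20.2
ee_pos: [0.5809, -0.0337, 0.3103]
eef_rot: [2.376, 2.052, 0.004]
contact_force: [0.6, 1.3, -0.0]
grip_width: 0.0339
grasp_force: 0.0
```

```bash
python3 - <<'E'
from h import *
s=r.observe();T=pose();print(s["time"],s["contact_force"].round(1),T[:3,3])
im=optics.get_image("wrist");cv2.imwrite("pics/w3.png",im)
a=optics.get_image("scene");cv2.imwrite("pics/s3.png",cv2.resize(a[190:310,220:380],(800,600)))
for l,z in(("pivot",.15),("grip",.19),("slot",.15),("post",.088)):
    print(l,[(np.round(q["location"]),round(q["conf"],2),at_z("wrist",q["location"],z,T).round(4)) for q in optics.pinpoint(l,"wrist")[:1]])
E
```

```text
20.2 [ 0.6  1.3 -0. ] [ 0.58090501 -0.03367216  0.31026781]
pivot [(array([314., 214.]), 0.83, array([ 0.5779, -0.0236,  0.15  ]))]
grip [(array([315., 320.]), 0.67, array([ 0.568 , -0.0935,  0.19  ]))]
slot [(array([323., 384.]), 0.72, array([ 0.5616, -0.179 ,  0.15  ]))]
post [(array([342., 345.]), 0.75, array([ 0.5818, -0.1806,  0.088 ]))]
```

View pics/w3.png

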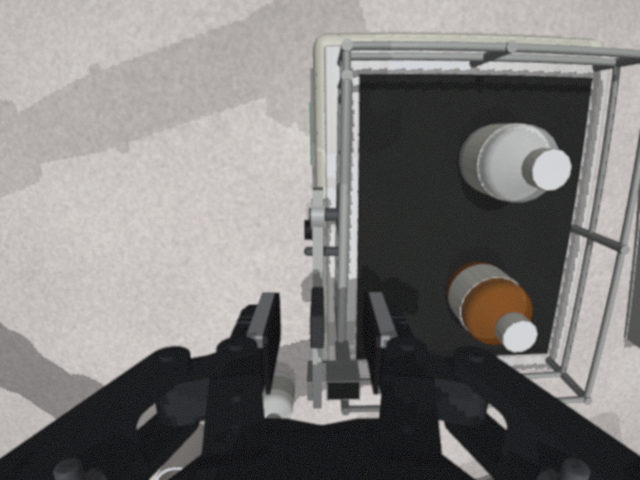

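View pics/s3.png

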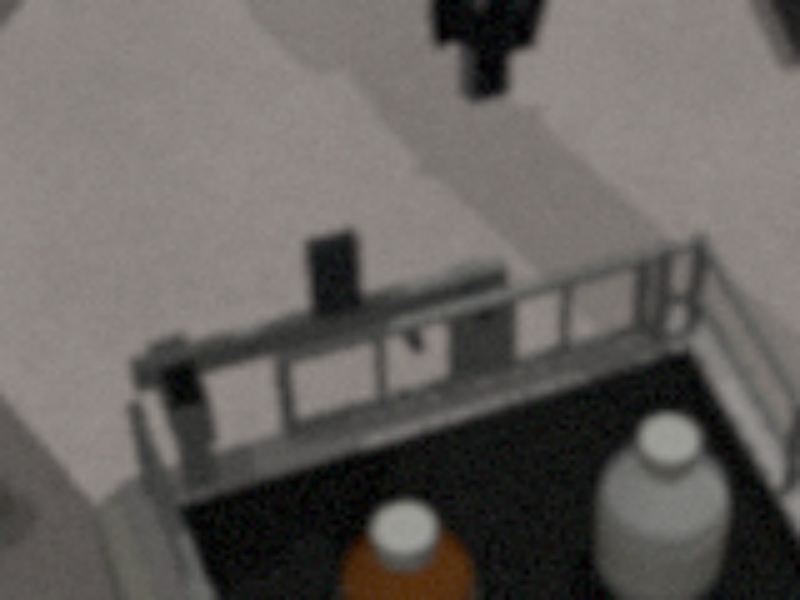

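The bar lies level in the catch (wrist picture: bar down column ≈317, catch at (315,375)). The gate has stayed shut with the gripper clear, and the bottles look untouched.

```bash
python3 -c "
from h import *
print(r.hand_in())"
```

```text
the job is handed in; nothing more can be done
None
```

The gate is shut and stays shut by itself, with the latch bar level in the catch's slot. I handed the job in at about 20 s; the highest felt lip contact was roughly 3 N (estimated), and no verdict was reported back.

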